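Clamp a specimen cup for opening and hold the clamp shut

ROBOT

A 6-joint arm with a two-finger parallel gripper is mounted at the origin on a cart in front of the work surface, level with it; the furniture and walls round the work are solid. World frame = base frame: x ahead of the robot, y to its left, z up, the work surface at z = 0. Lengths are in m, angles in rad, forces in N, time in s.
With the tool pointing down it reaches from about 0.275 to 1 m from the base axis. Payload 8.4 kg.
Tool frame: the origin (TCP) lies on the centre line of the jaws, within the pads' length; the fingertips stand 22 mm ahead of it and the grasp point (between the pads) lies 3 mm ahead of it; z points along the fingers, y is the line along which they close (so a half turn about z gives the same grasp; the last joint's range is limited). The gripper opens to 85 mm and grips with 20 to 120 N. Pads are 22 mm wide; open, the fingers measure 114 mm over their backs; the gripper's body (76 mm by 85 mm) begins 54 mm behind the grasp point. The pads swing forward as they close: fully open they stand 13 mm farther back than shut.
Start: joints at [-1.322, 0.353, 1.633, -0, 1.155, -0.002], TCP at [0.155, -0.605, 0.253] pointing down, gripper open.
Joint ranges: [-2.63, 2.63], [-0.92, 2.1], [0.06, 2.66], [-1.3, 4.44], [0, 2.69], [-3.02, 3.02]. Speed limits (rad/s): [2.22, 2.22, 2.79, 3.14, 3.14, 3.14].

INTERFACE

Orientations are given as a rotation vector (axis times angle).
In Python, from plant import env gives the robot as it stands. The module is installed in compiled form; this text tells all that it offers.
- The arm moves only by the tool jog_arm, never from a script. Its argument "moves" is a list that holds one entry, the list of rows, each a list of 7 numbers: the turn, a rotation vector about the tool's x, y, z in rad, then the shift along the tool's x, y, z in m, then the opening, from 0 (shut) to 1 (fully open). A call has 1 to 10 rows; each row shifts and turns the commanded pose from where the row before left it, along the tool's axes as they then stand; what a row does not reach is not made up. A row lasts 1/10 s, in which the tool goes at most 50 mm and 8.59 degrees, less where a joint would pass 70% of its speed; a pose out of reach is approached as far as the arm can. A call is refused whole if a number of a shift passes 0.05 or a number of a turn 0.15, either way. A call with a gripper value outside its range is refused whole. The fingers move at their own pace and stop on an object; "grip_force" is the grip in N (left out, the last holds). Time passes only in rows, so rows that do not move let the fingers close. It gives the time, the measured TCP pose, the force, the opening and the grip force at its end, in the units of the state.
- env.get_obs(): the state, without advancing time (a new reading comes with each control period).
- env.snapshot(name): name is "scene" or "top" or "wrist"; returns a dict with "color" (480x640x3 uint8, blue, green, red), "z_map" (480x640 float32, m along the optical axis (not along the pixel's ray), 0 where there is no reading), "K" (3x3 intrinsics, pixels), "k1" (the pictures are not rectified: a ray, as slopes to the right and down, at radius r is drawn at 1 + k1 r^2 times it, then the intrinsics apply), "R" (3x3) and "t" (3): a world point X has camera coordinates R X + t. Camera axes: x right, y down, z forward; pixel columns grow to the right and rows downward; lengths in m; the calibration is good to about 2 mm. A picture is of the moment at which its call begins.
- env.finish_job(): hands the job in; it is judged then, once.
Trained networks look in a picture, given as the dict that the camera call returned (one of the last four; its "shot" number tells which), for a name from the list of things; names that differ only in an ending like _2 or _b are one class to them, and where a whole thing is asked for, a point or a joint stands for the part that bears it (a point fixed in the world has none). Each returns a list of dicts, best first, with "conf" (0 to 1); they miss things now and then, are a little off and sometimes report something else, mostly with a low value. They report only what shows in the picture. A call takes as long as a camera call.
- env.look_for(label, picture): "rect" ([centre column, centre row, width, height] in pixels, round what is visible of it).
- env.outline_of(label, picture): "pixels" (480x640 bool, what is visible of it) and "rect" ([centre column, centre row, width, height] in pixels, round what is visible of it).
- env.tip_of(label, picture): "at" ([column, row] in pixels: a listed point, or the origin of a listed thing).
The state is a dict: "clock": time; "joint_pos": joint angles; "qd": joint speeds; "effort": joint torques, N m; "ee_pos": TCP position; "orientation": TCP orientation; "contact_force": force on the tool from outside, world axes, zero at the start; "ft_torque": the same for the moment, N m; "grip_width": finger opening in m; "gripper_force": force on a finger pad.
Only numpy, scipy, OpenCV 4.12 (cv2) and the standard library are available. Lean on these libraries where they do the work, as an engineer would, in place of code of your own. Each camera call takes 0.05 s, during which the arm holds its last target. There are 200 camera calls.

TASK

The nurse is about to unscrew a tight specimen cup. Pick up the lidded specimen cup, set it down upright, without dropping it, on the plate of the bench cup clamp between the V-block and the sprung pad, and let go of it. Then push the clamp's spring-loaded arm, which has an upright grip at its end, towards the cup, past its ratchet click and right up to its rubber stop, and finish while still holding the arm hard against the stop (let go, it springs back to the click and the cup is gripped only loosely); leave the other things on the table where they are.

Things in the scene. Friction and masses are not known exactly. Their poses are not given: they have to be found in the camera images.
- specimen_cup: lidded specimen cup, 66 mm tall, about 120 g (filled), standing upright; white tapered body, about 46 mm across at the foot and 55 mm at the top, with a screw lid 61 mm across from 52 to 66 mm above its foot. Origin: centre of its underside, z up. Grip it across the lid from above; any yaw will do.
- cup_clamp: bench cup clamp, fixed: grey plate 205 x 160 mm, top 12 mm above the table. Origin on the table, under the plate (-80..125 mm in x, -80..80 in y). Axes: z up, x from the arm's grip end to its pivot, y from V-block to arm; the arm is pushed to -y. V-block: two rubber walls at 45 degrees, open to +y, top 52 mm above the table, below a standing cup's lid, as are arm bar (46) and pad (51).
- clamp_seat (a point): point on the plate's top under the cup's centre when the cup touches both walls of the V-block; a flat black disc of 62 mm marks it. The cup may be set down up to about 15 mm off, the pad then pushes it into the V. With the arm open the pad stands about 35 mm clear of a seated cup. It lies at (15, -10) mm in the clamp's frame; same axes.
- clamp_pivot (a point): point on the plate's top on the upright axis about which the arm swings, at (95, 45) mm in the clamp's frame, so (80, 55) mm from the seat; same axes. At its stop the arm points from here along the clamp's -x, at its open rest it is turned 0.524 rad back from that, towards +y.
- clamp_handle (a point): middle of the arm's upright black grip, an upright cylinder of 17 mm diameter, from 55 to 105 mm above the table, 175 mm from the pivot. It moves on an arc about the pivot, counter-clockwise seen from above: from 88 mm on the +y side of the pivot (open) to level with it in y (at the stop).
- clamp_arm (a joint): angle of the arm, rad: 0 open, 0.524 at its stop (rubber peg on the plate). A spring pushes it open: the grip needs about 2 N at first, 6 to 8 N near the stop, and 10 to 20 N hold it there. The pad meets a seated cup at about 0.40. The ratchet tooth lifts the pawl from about 0.2 and clears it at about 0.41; the arm let go then falls back only to about 0.41.
- clamp_pad (a joint): how far the sprung pad is pushed into the arm, in m: 0 free, about 0.011 with the cup seated and the arm at its stop, about 0.002 with the cup seated and the arm let go behind the click.
- clamp_pawl (a joint): lift of the pawl slider in m: 0 resting in the ratchet disc, rising to about 0.004 as the tooth passes under it, back near 0 after the click. A small knob on it would pull it out; it need not be touched.
- swab_box: bystander: white carton of 61 x 62 x 59 mm behind the clamp. Origin: centre of its underside.
- tape_roll: bystander: roll of white tape, 58 mm across and 25 mm high. Origin: centre of its underside.
- syringe: bystander: syringe 119 mm long, lying at the right. Origin: its underside's centre.
- marker: bystander: marker pen 132 mm long, lying at the right. Origin: its underside's centre.

How it is judged:
On the way, in this order (a step that is already met when the one before it is completed fails the run):
1. the cup stands upright on the clamp's plate in front of the V-block, let go, with the arm still open (horizontal distance between specimen_cup and clamp_seat below 0.03 m and z of specimen_cup in the frame of clamp_seat between -0.004 and 0.004 m and angle between specimen_cup's own z axis and vertical below 0.1 rad and contact force between the fingers and specimen_cup below 0.2 N and value of joint clamp_arm below 0.1 rad), for 0.2 s.
2. the arm is past its ratchet click, the pawl has dropped behind the tooth (value of joint clamp_arm above 0.43 rad and value of joint clamp_pawl below 0.0015 m and horizontal distance between specimen_cup and clamp_seat below 0.012 m), for 0.1 s.
At the end, for the whole second after the job is handed in: Fingers press the arm at its stop (over 0.485 of 0.524 rad, over 1.5 N), pawl dropped behind the tooth (lift under 1.5 mm), pad pushed in over 6 mm against the cup, which is upright within 0.1 rad on the plate, within 7 mm of its seat in the V-block, and not touched by the fingers (value of joint clamp_arm above 0.485 rad and value of joint clamp_pawl below 0.0015 m and value of joint clamp_pad above 0.006 m and contact force between the fingers and cup_clamp above 1.5 N and horizontal distance between specimen_cup and clamp_seat below 0.007 m and z of specimen_cup in the frame of clamp_seat between -0.004 and 0.005 m and angle between specimen_cup's own z axis and vertical below 0.1 rad and contact force between cup_clamp and specimen_cup above 1 N and contact force between the fingers and specimen_cup below 0.2 N); the arm keeps its last pose, push and grip.
It fails at once if the cup is tipped by more than 0.4 rad (angle between specimen_cup's own z axis and vertical above 0.4 rad).
It fails at once if the cup is let go in the air, more than 12 mm above the clamp's plate (height (world z) of specimen_cup above 0.024 m and contact force between anything else and specimen_cup below 0.01 N).
It fails at once if a bystander is shifted by more than 25 mm (distance of any of swab_box, tape_roll, syringe, marker from where it was at the start of the episode above 0.025 m).
It also fails if it takes over 54 s, if anything falls off the work surface, if the arm or the gripper's body presses on something with over 40 N, if the wrist force passes 120 N, or if a joint passes its speed limit or range.

## Working session

There is one attempt and no reset: what is moved stays moved. The work goes in short steps, Python scripts to look and compute and a tool call to move; the robot and the scene stay as the last step left them, time stands still between calls to the robot, and variables do not carry over. Pictures are saved under pics/ and viewed, at most 10 in all, crops included, and the job is handed in when it is done.

Besides the shell and the picture viewer there is one more tool, called after ">>>" as name(argument=value, ...), one argument or row to a line, values as JSON. jog_arm: Moves the arm, as the interface text tells. Its arguments: {"type":"object","properties":{"moves":{"type":"array","items":{"type":"array","items":{"type":"array","items":{"type":"number"}}}},"grip_force":{"type":"number"}},"required":["moves"]}

```bash
mkdir -p pics; cat > h.py <<'E'
import numpy as np, cv2
from plant import env
def ray(p,uv):
    K=p["K"];d=(np.array(uv,float)-[K[0,2],K[1,2]])/[K[0,0],K[1,1]]
    s=d.copy()
    for _ in range(20): s=d/(1+p["k1"]*(s@s))
    return np.array([s[0],s[1],1.])
def at_z(p,uv,z):
    R=np.array(p["R"]);t=np.array(p["t"]);c=-R.T@t;d=R.T@ray(p,uv)
    return c+d*(z-c[2])/d[2]
def cloud(p,mask):
    v,u=np.nonzero(mask&(p["z_map"]>0));R=np.array(p["R"]);t=np.array(p["t"])
    return np.array([R.T@(ray(p,(a,b))*p["z_map"][b,a]-t) for a,b in zip(u,v)])
E
cat > a.py <<'E'
from h import *
print({k:np.round(v,3) for k,v in env.get_obs().items()})
for n in ("top","scene"):
    p=env.snapshot(n);cv2.imwrite(f"pics/{n}.png",p["color"])
    print(n,np.round(-np.array(p["R"]).T@p["t"],3))
    for l,z in (("specimen_cup",0),("clamp_seat",.012),("clamp_pivot",.012),("clamp_handle",.08),("cup_clamp",0),("swab_box",0),("tape_roll",0),("syringe",0),("marker",0)):
        for r in env.tip_of(l,p)[:2]: print(l,round(r["conf"],2),np.round(r["at"],1),np.round(at_z(p,r["at"],z),4))
    for r in env.outline_of("specimen_cup",p)[:1]:
        c=cloud(p,r["pixels"]);q=c[c[:,2]>.062]
        print("cup",r["conf"],len(c),c.max(0) if len(c) else 0, q.mean(0) if len(q) else 0,(q.max(0)+q.min(0))/2 if len(q) else 0)
E
python3 a.py
```

```text
{'clock': np.float64(0.0), 'joint_pos': array([-1.322,  0.354,  1.634,  0.   ,  1.155, -0.002]), 'qd': array([ 0.001,  0.   ,  0.001,  0.001, -0.001,  0.002]), 'effort': array([-2.0000e-03, -6.0526e+01, -3.4208e+01, -0.0000e+00,  9.0000e-03,
        0.0000e+00]), 'ee_pos': array([ 0.155, -0.605,  0.253]), 'orientation': array([-3.115, -0.393,  0.   ]), 'contact_force': array([-1.065,  0.048,  0.868]), 'ft_torque': array([-0.053, -0.003, -0.015]), 'gripper_force': np.float64(0.0), 'grip_width': np.float64(0.085)}
top [ 0.486 -0.037  1.272]
specimen_cup 0.96 [187.  292.1] [0.4576 0.2927 0.    ]
clamp_seat 0.96 [363.3 242.6] [ 0.5704 -0.116   0.012 ]
clamp_pivot 0.87 [330.9 213.2] [ 0.6389 -0.0416  0.012 ]
clamp_handle 0.57 [302.3 280.3] [0.4843 0.0213 0.08  ]
cup_clamp 0.59 [364.1 249.1] [ 0.556  -0.1184  0.    ]
swab_box 0.81 [300.7 173.6] [0.7346 0.0291 0.    ]
swab_box 0.33 [185.5 297.2] [0.4459 0.296  0.    ]
tape_roll 0.66 [278.6 225.9] [0.611  0.0807 0.    ]
tape_roll 0.66 [362.  248.1] [ 0.5584 -0.1136  0.    ]
syringe 0.82 [475.3 291.5] [ 0.4576 -0.3727  0.    ]
marker 0.55 [455.9 314.7] [ 0.4049 -0.3271  0.    ]
cup 0.62 287 [ 0.4432639  -0.26949828  0.01952947] 0 0
scene [-0.08  -0.962  0.945]
specimen_cup 0.74 [215.9 196.1] [0.459  0.3152 0.    ]
clamp_handle 0.5 [277.9 227. ] [0.4794 0.0102 0.08  ]
swab_box 0.47 [355.4 213.3] [ 0.7379  0.0382 -0.    ]
syringe 0.66 [367.2 355.3] [ 0.4628 -0.3669 -0.    ]
marker 0.57 [368.9 355. ] [ 0.4662 -0.3682  0.    ]
marker 0.51 [337.7 354.4] [ 0.4137 -0.3319  0.    ]
cup 0.5 177 [0.47988458 0.3251814  0.06948079] [0.46124371 0.29534937 0.06423708] [0.46212887 0.29482343 0.0658012 ]
```

View pics/top.png

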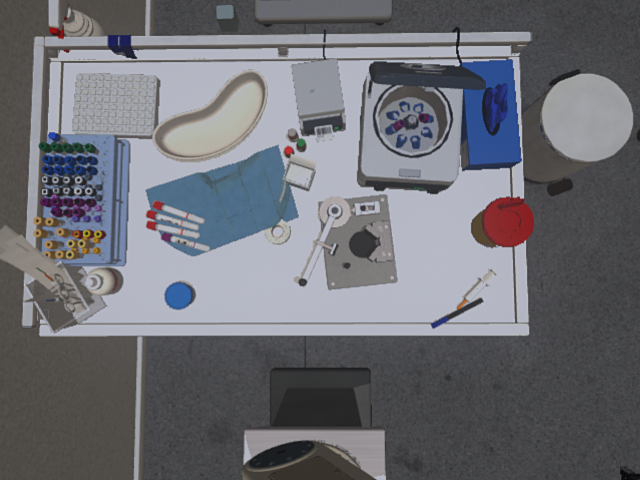

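```bash
python3 - <<'E'
from h import *
p=env.snapshot("top")
def reg(x0,x1,y0,y1,zlo,zhi):
    m=np.zeros((480,640),bool);m[130:330,150:460]=1
    global C
    try:C
    except NameError:C=cloud(p,m)
    return C[(C[:,0]>x0)&(C[:,0]<x1)&(C[:,1]>y0)&(C[:,1]<y1)&(C[:,2]>zlo)&(C[:,2]<zhi)]
for n,a in (("cup",(.4,.52,.23,.36,.055,.08)),("handle",(.42,.55,-.05,.08,.085,.12)),("box",(.68,.8,-.05,.1,.05,.07)),("tape",(.5,.7,.04,.15,.018,.035)),("table",(.3,.4,.0,.1,-.02,.02))):
    q=reg(*a); print(n,len(q),q.mean(0).round(4),((q.max(0)+q.min(0))/2).round(4),np.ptp(q,axis=0).round(3),np.median(q[:,2]).round(4))
E
```

```text
cup 600 [0.4528 0.2949 0.0645] [0.4537 0.2951 0.0633] [0.059 0.06  0.016] 0.0646
handle 51 [0.482  0.0205 0.1039] [0.4818 0.0209 0.0977] [0.015 0.017 0.023] 0.1041
box 126 [0.7577 0.0227 0.0551] [0.7619 0.0415 0.0574] [0.076 0.1   0.015] 0.0546
tape 850 [0.6314 0.0861 0.0272] [0.6344 0.0951 0.0265] [0.13  0.108 0.017] 0.0267
table 510 [0.3859 0.0487 0.0054] [ 3.866e-01  5.000e-02 -3.000e-04] [0.027 0.1   0.038] 0.007
```

The top view shows the blue-lidded cup at (178,295). The clamp plate has corners near (320,202) and (397,281), with the black seat at about (364,245), the grip at (302,281) and the pivot at (334,212). The depth data agree: cup (0.453, 0.295), handle (0.482, 0.0205), seat about (0.569, -0.114), clamp yaw about 6.3°.

>>> jog_arm(
  moves=[
    [[0,0,0,0.0256,-0.04,0,1],[0,0,0,0.0256,-0.04,0,1],[0,0,0,0.0256,-0.04,0,1],[0,0,0,0.0256,-0.04,0,1],[0,0,0,0.0256,-0.04,0,1],[0,0,0,0.0256,-0.04,0,1],[0,0,0,0.0256,-0.04,0,1],[0,0,0,0.0256,-0.04,0,1],[0,0,0,0.0256,-0.04,0,1],[0,0,0,0.0256,-0.04,0,1]],
  ],
  grip_force=40,
)

```text
clock: 2.15
ee_pos: [0.304, -0.1528, 0.2536]
orientation: [3.116, 0.392, 0.002]
contact_force: [1.2, -0.6, -0.3]
grip_width: 0.0856
gripper_force: 0.0
```

>>> jog_arm(
  moves=[
    [[0,0,0,0.0256,-0.04,0,1],[0,0,0,0.0256,-0.04,0,1],[0,0,0,0.0256,-0.04,0,1],[0,0,0,0.0256,-0.04,0,1],[0,0,0,0.0256,-0.04,0,1],[0,0,0,0.0256,-0.04,0,1],[0,0,0,0.0256,-0.04,0,1],[0,0,0,0.0256,-0.04,0,1],[0,0,0,0.0256,-0.04,0,1],[0,0,0,0,0,0,1]],
  ],
)

```text
clock: 3.15
ee_pos: [0.4394, 0.2564, 0.2535]
orientation: [-3.114, -0.398, -0.004]
contact_force: [0.2, 0.7, -0.4]
grip_width: 0.0854
gripper_force: 0.0
```

>>> jog_arm(
  moves=[
    [[0,0,0,0.0227,-0.034,0,1],[0,0,0,0,0,0.04,1],[0,0,0,0,0,0.04,1],[0,0,0,0,0,0.02,1],[0,0,0,0,0,0,1],[0,0,0,0,0,0,1]],
  ],
)

```text
clock: 3.75
ee_pos: [0.4514, 0.2899, 0.1538]
orientation: [3.117, 0.393, -0.0]
contact_force: [-0.1, -0.2, 0.9]
grip_width: 0.0854
gripper_force: 0.0
```

```bash
cat > c.py <<'E'
from h import *
o=env.get_obs();print(np.round(o["ee_pos"],4))
p=env.snapshot("wrist");cv2.imwrite("pics/w1.png",p["color"])
m=np.zeros((480,640),bool);m[::3,::3]=1
c=cloud(p,m);q=c[(c[:,2]>.058)&(c[:,2]<.08)&(np.hypot(c[:,0]-.453,c[:,1]-.295)<.06)]
print(len(q),q.mean(0),(q.max(0)+q.min(0))/2,np.ptp(q,axis=0))
for r in env.tip_of("specimen_cup",p)[:2]: print(r["conf"],r["at"],at_z(p,r["at"],0))
E
python3 c.py
```

```text
[0.4514 0.2899 0.1538]
795 [0.45595876 0.29765924 0.06458125] [0.45506526 0.29770526 0.06259751] [0.05968733 0.05967021 0.00895941]
0.57 [304.2, 225.3] [0.45622192 0.29957722 0.        ]
```

>>> jog_arm(
  moves=[
    [[0,0,0,0.005,-0.006,0,1],[0,0,0,0,0,0.03,1],[0,0,0,0,0,0.03,1],[0,0,0,0,0,0.02,1],[0,0,0,0,0,0.008,1],[0,0,0,0,0,0,1],[0,0,0,0,0,0,0.3],[0,0,0,0,0,0,0.3],[0,0,0,0,0,0,0.3],[0,0,0,0,0,0,0.3]],
  ],
  grip_force=40,
)

```text
clock: 4.85
ee_pos: [0.4556, 0.2979, 0.0671]
orientation: [-3.116, -0.393, -0.004]
contact_force: [-1.3, 0.2, 7.1]
grip_width: 0.0576
gripper_force: 41.1
```

>>> jog_arm(
  moves=[
    [[0,0,0,0,0,0,0.3],[0,0,0,0,0,0,0.3],[0,0,0,0,0,-0.01,0.3],[0,0,0,0,0,-0.02,0.3],[0,0,0,0,0,0,0.3],[0,0,0,0,0,0,0.3]],
  ],
)

```text
clock: 5.45
ee_pos: [0.4551, 0.2974, 0.0961]
orientation: [-3.116, -0.393, -0.003]
contact_force: [-0.0, -1.0, -1.2]
grip_width: 0.0577
gripper_force: 43.3
```

```bash
python3 - <<'E'
from h import *
w=env.snapshot("wrist")["color"];p=env.snapshot("scene")
s=cv2.resize(p["color"][130:290,130:343],(640,480))
cv2.imwrite("pics/g.png",cv2.resize(np.hstack([w,s]),(800,300)))
E
```

```text
(no output)
```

View pics/g.png

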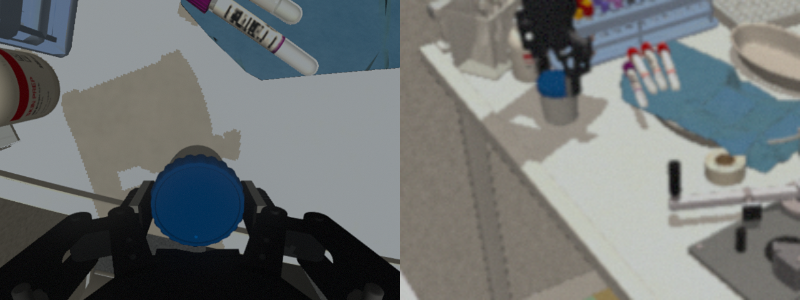

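The wrist view (left) shows the blue lid at (197,200) between the fingers. The scene crop (right) shows the cup upright at (557,95), held clear of the table. I'll carry it to the clamp.

>>> jog_arm(
  moves=[
    [[0,0,0,0,0,-0.035,0.3],[0,0,0,0,0,-0.035,0.3],[0,0,0,0,0.01,-0.035,0.3],[0,0,0,0.001,0.03,0,0.3],[0,0,0,0.001,0.035,0,0.3],[0,0,0,0.001,0.035,0,0.3],[0,0,0,0.001,0.035,0,0.3],[0,0,0,0.001,0.035,0,0.3],[0,0,0,0.001,0.03,0,0.3],[0,0,0,0,0.01,0,0.3]],
  ],
)

```text
clock: 6.55
ee_pos: [0.5151, 0.0831, 0.1996]
orientation: [3.117, 0.39, -0.002]
contact_force: [-0.6, 0.3, -1.5]
grip_width: 0.0573
gripper_force: 43.7
```

```bash
cat > d.py <<'E'
from h import *
o=env.get_obs();print(o["clock"],np.round(o["ee_pos"],4))
for n in ("wrist","top"):
    p=env.snapshot(n);cv2.imwrite(f"pics/{n}_d.png",p["color"])
    for l,z in (("clamp_seat",.012),("clamp_pivot",.012),("clamp_handle",.08)):
        for r in env.tip_of(l,p)[:2]: print(n,l,round(r["conf"],2),np.round(r["at"],1),np.round(at_z(p,r["at"],z),4))
    if n=="wrist":
        for r in env.outline_of("specimen_cup",p)[:1]: print(r["conf"],r["rect"])
E
python3 d.py
```

```text
6.55 [0.5151 0.0831 0.1996]
wrist clamp_seat 0.67 [538.  221.1] [ 0.5687 -0.1128  0.012 ]
wrist clamp_pivot 0.69 [507.5 118.4] [ 0.6441 -0.0517  0.012 ]
wrist clamp_handle 0.2 [315.  270.9] [0.4968 0.0781 0.08  ]
0.76 [316.4, 313.1, 149.8, 158.3]
top clamp_seat 0.56 [363.3 242.7] [ 0.5701 -0.116   0.012 ]
top clamp_pivot 0.97 [333.3 211.6] [ 0.6426 -0.0472  0.012 ]
top clamp_handle 0.92 [302.8 279.7] [0.4856 0.0202 0.08  ]
```

View pics/wrist_d.png

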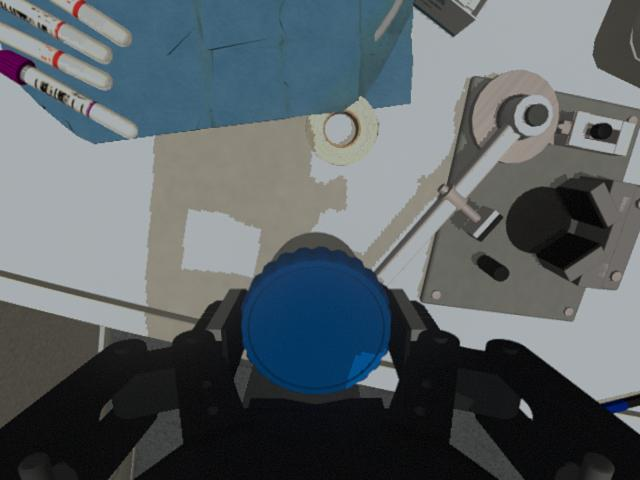

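The wrist view shows the held lid at (316,320), the black seat disc at (540,220), the V-block to its right and the pivot at (533,113). All seat estimates agree near (0.569, -0.114).

>>> jog_arm(
  moves=[
    [[0,0,0,0.001,0.033,0,0.3],[0,0,0,0.001,0.034,0,0.3],[0,0,0,0.001,0.034,0,0.3],[0,0,0,0.001,0.034,0,0.3],[0,0,0,0.001,0.034,0,0.3],[0,0,0,0,0.032,0,0.3],[0,0,0,0,0,0,0.3],[0,0,0,0,0,0.03,0.3],[0,0,0,0,0,0.03,0.3],[0,0,0,0,0,0,0.3]],
  ],
)

```text
clock: 8.0
ee_pos: [0.567, -0.1065, 0.1369]
orientation: [-3.114, -0.394, 0.01]
contact_force: [-1.4, 0.1, -0.7]
grip_width: 0.0577
gripper_force: 43.6
```

```bash
python3 - <<'E'
from h import *
o=env.get_obs();print(o["clock"],np.round(o["ee_pos"],4),o["contact_force"])
p=env.snapshot("wrist");q=env.snapshot("scene")
s=cv2.resize(q["color"][190:310,240:400],(640,480),interpolation=2)
cv2.imwrite("pics/e.png",cv2.resize(np.hstack([p["color"],s]),(800,300)))
E
```

```text
8.0 [ 0.567  -0.1065  0.1369] [-1.44842926  0.06966136 -0.69982122]
```

View pics/e.png

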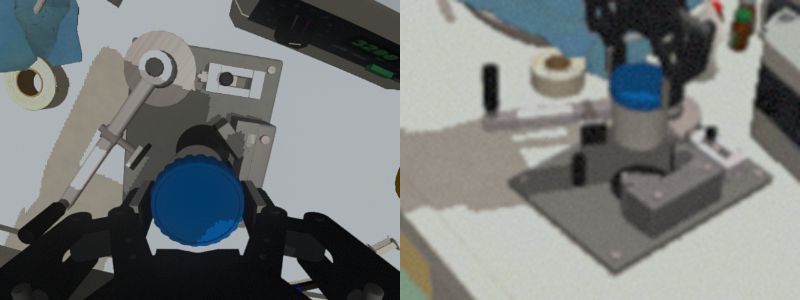

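The wrist view has the lid at (198,203) over the seat, with the V-block to its right. The scene crop shows the cup upright at (637,105) above the plate. I'll lower it.

>>> jog_arm(
  moves=[
    [[0,0,0,0.001,0.004,0.02,0.3],[0,0,0,0,0,0.02,0.3],[0,0,0,0,0,0.01,0.3],[0,0,0,0,0,0.003,0.3],[0,0,0,0,0,0,0.3]],
  ],
)

```text
clock: 8.6
ee_pos: [0.5716, -0.1108, 0.0882]
orientation: [-3.116, -0.393, 0.0]
contact_force: [-2.8, 5.5, -1.0]
grip_width: 0.0563
gripper_force: 42.6
```

>>> jog_arm(
  moves=[
    [[0,0,0,0,0,0.002,0.3],[0,0,0,0,0,0.002,0.3],[0,0,0,0,0,0,0.3]],
  ],
)

```text
clock: 8.9
ee_pos: [0.5723, -0.1105, 0.0848]
orientation: [-3.116, -0.392, -0.002]
contact_force: [-1.8, 8.2, 3.7]
grip_width: 0.0561
gripper_force: 43.0
```

A sideways force of +8 N suggests the cup is against a V wall, so I'll shift away from it (+y).

>>> jog_arm(
  moves=[
    [[0,0,0,-0.001,-0.004,-0.002,0.3],[0,0,0,-0.001,-0.004,0,0.3],[0,0,0,0,0,0,0.3]],
  ],
)

```text
clock: 9.2
ee_pos: [0.5682, -0.1042, 0.086]
orientation: [3.116, 0.394, 0.002]
contact_force: [-0.7, 0.3, -0.7]
grip_width: 0.0563
gripper_force: 42.6
```

```bash
python3 - <<'E'
from h import *
o=env.get_obs();print(o["clock"],np.round(o["ee_pos"],4),o["contact_force"])
p=env.snapshot("wrist");q=env.snapshot("scene")
s=cv2.resize(q["color"][190:310,240:400],(640,480),interpolation=2)
cv2.imwrite("pics/f.png",cv2.resize(np.hstack([p["color"],s]),(800,300)))
E
```

```text
9.2 [ 0.5682 -0.1042  0.086 ] [-0.67443269  0.30955669 -0.65929434]
```

View pics/f.png

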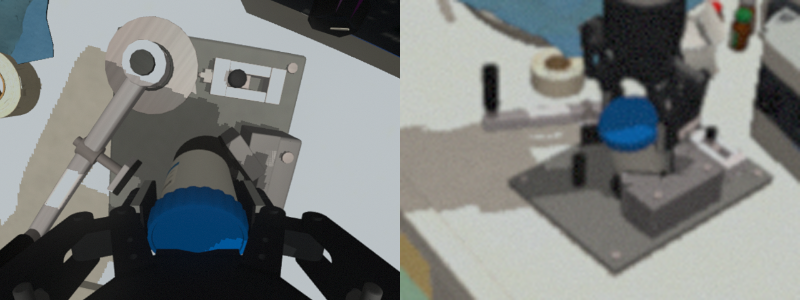

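The wrist view shows the cup has pitched between the fingers: the lid is at (198,225) and the body is visible above it. The scene crop shows the lid face at (628,122). I'll measure the tilt.

```bash
cat > t.py <<'E'
from h import *
for n in ("scene","wrist","top"):
    p=env.snapshot(n);hsv=cv2.cvtColor(p["color"],cv2.COLOR_BGR2HSV)
    m=(cv2.inRange(hsv,(98,120,30),(122,255,255))>0)
    c=cloud(p,m)
    if not len(c): print(n,0);continue
    c=c[(np.hypot(c[:,0]-.567,c[:,1]+.107)<.07)&(c[:,2]>.03)&(c[:,2]<.13)]
    if len(c)<20: print(n,len(c));continue
    best=None;rng=np.random.default_rng(0)
    for _ in range(400):
        a=c[rng.choice(len(c),3,False)];v=np.cross(a[1]-a[0],a[2]-a[0]);l=np.linalg.norm(v)
        if l<1e-5: continue
        v=v/l*np.sign(v[2]+1e-9)
        if v[2]<.7: continue
        i=np.abs((c-a[0])@v)<.002
        if best is None or i.sum()>best.sum(): best=i
    q=c[best];v=np.linalg.svd(q-q.mean(0))[2][2];v*=np.sign(v[2])
    print(n,len(c),len(q),"normal",v.round(3),"tilt",np.arccos(v[2]).round(3),"c",q.mean(0).round(4),"mid",((q.max(0)+q.min(0))/2).round(4),np.ptp(q,axis=0).round(3))
E
python3 t.py
```

```text
scene 440 260 normal [-0.264 -0.012  0.964] tilt 0.268 c [ 0.5491 -0.1103  0.0958] mid [ 0.55   -0.1083  0.0957] [0.056 0.064 0.017]
wrist 14222 11326 normal [-0.258 -0.038  0.965] tilt 0.264 c [ 0.5639 -0.1061  0.1004] mid [ 0.56   -0.1083  0.1002] [0.049 0.059 0.014]
top 72 45 normal [-0.094 -0.107  0.99 ] tilt 0.143 c [ 0.5307 -0.1054  0.0922] mid [ 0.5328 -0.1067  0.0925] [0.015 0.045 0.008]
```

The cup rode up and pitched by 0.265 rad, so its foot caught the +x wall. I'll raise it, level it, and stand it on free table for a clean regrasp.

>>> jog_arm(
  moves=[
    [[0,0,0,0,0,-0.01,0.3],[0,0,0,0,0,-0.03,0.3],[0,0,0,0,0,-0.035,0.3],[0,0,0,0,0,-0.035,0.3],[0,0,0,0,0,0,0.3],[0,-0.07,0,0,0,0,0.3],[0,-0.07,0,0,0,0,0.3],[0,-0.07,0,0,0,0,0.3],[0,-0.055,0,0,0,0,0.3],[0,0,0,0,0,0,0.3]],
  ],
  grip_force=50,
)

```text
clock: 10.45
ee_pos: [0.5683, -0.104, 0.1943]
orientation: [3.057, 0.386, -0.41]
contact_force: [1.0, 0.1, -0.8]
grip_width: 0.0561
gripper_force: 53.0
```

```bash
sed -i 's/c\[:,2\]<.13/c[:,2]<.3/' t.py; cat > g.py <<'E'
import sys
from h import *
from scipy.spatial.transform import Rotation as Ro
o=env.get_obs();g=np.array([float(a) for a in sys.argv[1:4]])
R=Ro.from_rotvec(o["orientation"]);print(o["clock"],o["ee_pos"].round(4),"d tool",R.inv().apply(g-o["ee_pos"]).round(4));print(R.as_matrix().round(3))
print("vertical -0.01 in tool",R.inv().apply([0,0,-.01]).round(4))
E
python3 t.py; python3 g.py .44 .16 .186
```

```text
scene 413 283 normal [0.005 0.033 0.999] tilt 0.033 c [ 0.5542 -0.1093  0.2091] mid [ 0.5545 -0.1062  0.2089] [0.059 0.064 0.006]
wrist 14427 11344 normal [-0.003  0.027  1.   ] tilt 0.027 c [ 0.5677 -0.1047  0.21  ] mid [ 0.5638 -0.107   0.2098] [0.05  0.059 0.006]
top 189 128 normal [0.09  0.047 0.995] tilt 0.102 c [ 0.5606 -0.1145  0.2111] mid [ 0.5619 -0.1097  0.2113] [0.02  0.052 0.006]
10.6 [ 0.5674 -0.1044  0.195 ] d tool [-0.0535 -0.2877  0.0238]
[[ 0.935  0.248 -0.253]
 [ 0.24  -0.969 -0.065]
 [-0.261 -0.    -0.965]]
vertical -0.01 in tool [0.0026 0.     0.0097]
```

>>> jog_arm(
  moves=[
    [[0,0,0,-0.006,-0.032,0.0026,0.3],[0,0,0,-0.006,-0.032,0.0026,0.3],[0,0,0,-0.006,-0.032,0.0026,0.3],[0,0,0,-0.006,-0.032,0.0026,0.3],[0,0,0,-0.006,-0.032,0.0026,0.3],[0,0,0,-0.006,-0.032,0.0026,0.3],[0,0,0,-0.006,-0.032,0.0026,0.3],[0,0,0,-0.006,-0.032,0.0026,0.3],[0,0,0,-0.006,-0.032,0.0026,0.3],[0,0,0,0,0,0,0.3]],
  ],
)

```text
clock: 11.6
ee_pos: [0.438, 0.1623, 0.1871]
orientation: [3.059, 0.389, -0.407]
contact_force: [-0.7, -0.2, 0.8]
grip_width: 0.056
gripper_force: 53.1
```

>>> jog_arm(
  moves=[
    [[0,0,0,0.0078,0,0.029,0.3],[0,0,0,0.0078,0,0.029,0.3],[0,0,0,0.0078,0,0.029,0.3],[0,0,0,0.0052,0,0.0194,0.3],[0,0,0,0,0,0,0.3],[0,0,0,0,0,0,0.3]],
  ],
)

```text
clock: 12.2
ee_pos: [0.4398, 0.1596, 0.0772]
orientation: [3.058, 0.385, -0.407]
contact_force: [-0.3, -0.1, 0.0]
grip_width: 0.0559
gripper_force: 53.2
```

```bash
sed -i 's/c\[:,0\]-.567,c\[:,1\]+.107/c[:,0]-env.get_obs()["ee_pos"][0],c[:,1]-env.get_obs()["ee_pos"][1]/' t.py; python3 g.py .44 .16 .06; python3 t.py
```

```text
12.2 [0.4398 0.1596 0.0772] d tool [ 0.0048 -0.0003  0.0165]
[[ 0.935  0.248 -0.254]
 [ 0.239 -0.969 -0.065]
 [-0.262 -0.    -0.965]]
vertical -0.01 in tool [0.0026 0.     0.0097]
scene 291 173 normal [-0.035  0.043  0.998] tilt 0.055 c [0.4239 0.1531 0.0917] mid [0.4248 0.1555 0.0917] [0.058 0.064 0.006]
wrist 14296 11329 normal [-0.006  0.026  1.   ] tilt 0.027 c [0.44   0.1593 0.0933] mid [0.436  0.1569 0.0934] [0.05  0.059 0.006]
top 100 70 normal [0.096 0.244 0.965] tilt 0.265 c [0.4257 0.1341 0.0947] mid [0.4236 0.1337 0.0946] [0.034 0.016 0.007]
```

>>> jog_arm(
  moves=[
    [[0,0,0,0.0026,0,0.0097,0.3],[0,0,0,0.0026,0,0.0097,0.3],[0,0,0,0.0005,0,0.002,0.3],[0,0,0,0,0,0,0.3],[0,0,0,0,0,0,0.3]],
  ],
)

```text
clock: 12.85
ee_pos: [0.4394, 0.1601, 0.0544]
orientation: [3.057, 0.386, -0.408]
contact_force: [0.3, -0.7, -1.2]
grip_width: 0.0561
gripper_force: 53.2
```

>>> jog_arm(
  moves=[
    [[0,0,0,0.0004,0,0.0015,0.3],[0,0,0,0.0004,0,0.0015,0.3],[0,0,0,0,0,0,0.3]],
  ],
)

```text
clock: 13.15
ee_pos: [0.4395, 0.1601, 0.0513]
orientation: [3.058, 0.385, -0.408]
contact_force: [-0.1, 0.3, -0.6]
grip_width: 0.0559
gripper_force: 53.2
```

>>> jog_arm(
  moves=[
    [[0,0,0,0.0004,0,0.0015,0.3],[0,0,0,0,0,0,0.3]],
  ],
)

```text
clock: 13.35
ee_pos: [0.4394, 0.1601, 0.0497]
orientation: [3.057, 0.385, -0.408]
contact_force: [-0.4, 0.4, -1.6]
grip_width: 0.0557
gripper_force: 53.2
```

>>> jog_arm(
  moves=[
    [[0,0,0,0.0003,0,0.001,0.3],[0,0,0,0,0,0,0.3]],
  ],
)

```text
clock: 13.55
ee_pos: [0.4399, 0.1602, 0.0492]
orientation: [3.058, 0.386, -0.407]
contact_force: [0.6, -0.0, 3.9]
grip_width: 0.0561
gripper_force: 53.3
```

Contact. I'll release, back off and level the tool.

>>> jog_arm(
  moves=[
    [[0,0,0,0,0,0,1],[0,0,0,0,0,0,1],[0,0,0,0,0,0,1],[0,0,0,0,0,0,1],[0,0,0,0,0,-0.03,1],[0,0,0,0,0,-0.04,1],[0,0.09,0,0,0,-0.03,1],[0,0.09,0,0,0,0,1],[0,0.085,0,0,0,0,1],[0,0,0,0,0,0,1]],
  ],
)

```text
clock: 14.55
ee_pos: [0.4631, 0.1661, 0.1456]
orientation: [-3.117, -0.393, -0.001]
contact_force: [-0.3, 0.1, -0.5]
grip_width: 0.0856
gripper_force: 0.0
```

```bash
sed -i 's/<.07)/<.09)/' t.py;python3 t.py; python3 g.py .44 .16 .07; python3 - <<'E'
from h import *
q=env.snapshot("scene")["color"][150:310,190:403]
p=env.snapshot("wrist")
c=cv2.cvtColor(p["color"],cv2.COLOR_BGR2HSV);m=cv2.inRange(c,(98,120,30),(122,255,255))>0
c=cloud(p,m);q2=c[(c[:,2]>.06)&(c[:,2]<.072)];print("wrist lid bbox mid",(q2.max(0)+q2.min(0))/2,np.ptp(q2,axis=0),q2.mean(0))
cv2.imwrite("pics/r.png",cv2.resize(np.hstack([p["color"],cv2.resize(q,(640,480))]),(800,300)))
E
```

```text
scene 296 173 normal [ 0.016 -0.027  1.   ] tilt 0.032 c [0.4258 0.1512 0.0635] mid [0.427  0.1531 0.0634] [0.056 0.058 0.005]
wrist 6769 6369 normal [-0.     0.001  1.   ] tilt 0.001 c [0.4319 0.1556 0.0645] mid [0.431  0.1553 0.0646] [0.06  0.06  0.004]
top 258 158 normal [0.024 0.008 1.   ] tilt 0.025 c [0.4292 0.1409 0.0652] mid [0.4285 0.14   0.0653] [0.048 0.029 0.005]
14.7 [0.4652 0.1667 0.1454] d tool [-0.026   0.0003  0.0755]
[[ 0.969  0.248 -0.002]
 [ 0.248 -0.969 -0.   ]
 [-0.002 -0.    -1.   ]]
vertical -0.01 in tool [0.   0.   0.01]
wrist lid bbox mid [0.43094086 0.15534446 0.06371688] [0.05934802 0.05953294 0.00742341] [0.43236247 0.15571776 0.06450465]
```

View pics/r.png

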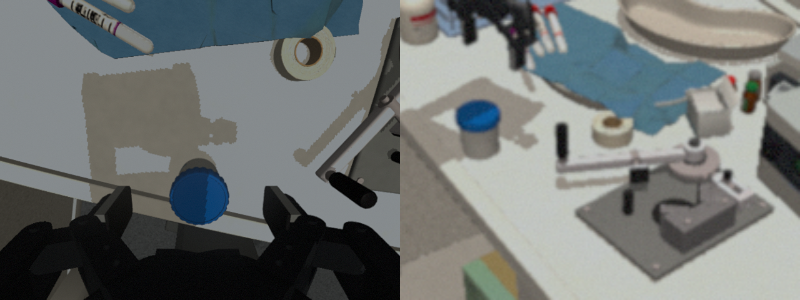

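The cup stands upright at (199,195) in the wrist view and the tool is level above it. I'll regrasp.

>>> jog_arm(
  moves=[
    [[0,0,0,-0.036,0.003,0,1],[0,0,0,0,0,0.03,1],[0,0,0,0,0,0.03,1],[0,0,0,0,0,0.0195,1],[0,0,0,0,0,0,1],[0,0,0,0,0,0,0.3],[0,0,0,0,0,0,0.3],[0,0,0,0,0,0,0.3],[0,0,0,0,0,0,0.3],[0,0,0,0,0,0,0.3]],
  ],
  grip_force=60,
)

```text
clock: 15.8
ee_pos: [0.4318, 0.1551, 0.0674]
orientation: [-3.116, -0.393, -0.004]
contact_force: [-0.4, 0.3, 5.2]
grip_width: 0.0566
gripper_force: 62.5
```

>>> jog_arm(
  moves=[
    [[0,0,0,0,0,-0.02,0.3],[0,0,0,0,0,-0.035,0.3],[0,0,0,0,0,-0.035,0.3],[0,0,0,0,0,-0.035,0.3],[0,0,0,0,0,0,0.3],[0,0,0,0,0,0,0.3]],
  ],
)

```text
clock: 16.4
ee_pos: [0.4314, 0.155, 0.1923]
orientation: [-3.116, -0.393, -0.005]
contact_force: [0.4, -0.6, -1.3]
grip_width: 0.057
gripper_force: 64.6
```

```bash
python3 t.py; python3 g.py .563 -.103 .19
```

```text
scene 248 147 normal [ 0.009 -0.018  1.   ] tilt 0.02 c [0.4202 0.1541 0.1881] mid [0.423  0.1529 0.1879] [0.048 0.062 0.004]
wrist 17380 16470 normal [ 0.008 -0.022  1.   ] tilt 0.024 c [0.4316 0.1541 0.1887] mid [0.4296 0.1535 0.1887] [0.061 0.061 0.005]
top 12
16.55 [0.43   0.1545 0.19  ] d tool [ 6.490e-02  2.824e-01 -1.000e-04]
[[ 0.969  0.248 -0.002]
 [ 0.248 -0.969 -0.001]
 [-0.002  0.    -1.   ]]
vertical -0.01 in tool [ 0.   -0.    0.01]
```

>>> jog_arm(
  moves=[
    [[0,0,0,0.0072,0.0314,0,0.3],[0,0,0,0.0072,0.0314,0,0.3],[0,0,0,0.0072,0.0314,0,0.3],[0,0,0,0.0072,0.0314,0,0.3],[0,0,0,0.0072,0.0314,0,0.3],[0,0,0,0.0072,0.0314,0,0.3],[0,0,0,0.0072,0.0314,0,0.3],[0,0,0,0.0072,0.0314,0,0.3],[0,0,0,0.0072,0.0314,0,0.3],[0,0,0,0,0,0,0.3]],
  ],
)

```text
clock: 17.55
ee_pos: [0.5647, -0.1058, 0.1894]
orientation: [3.117, 0.389, -0.001]
contact_force: [-0.1, 0.7, -1.1]
grip_width: 0.0563
gripper_force: 64.7
```

>>> jog_arm(
  moves=[
    [[0,0,0,0,0,0.03,0.3],[0,0,0,0,0,0.03,0.3],[0,0,0,0,0,0.02,0.3],[0,0,0,0,0,0,0.3],[0,0,0,0,0,0,0.3]],
  ],
)

```text
clock: 18.05
ee_pos: [0.563, -0.1024, 0.1103]
orientation: [-3.116, -0.393, 0.003]
contact_force: [0.6, -0.4, -0.7]
grip_width: 0.0568
gripper_force: 64.7
```

```bash
python3 t.py; python3 g.py .563 -.103 .08
```

```text
scene 340 218 normal [ 0.013 -0.008  1.   ] tilt 0.016 c [ 0.555  -0.1034  0.107 ] mid [ 0.5569 -0.1037  0.1071] [0.054 0.059 0.005]
wrist 17425 16436 normal [ 0.008 -0.023  1.   ] tilt 0.024 c [ 0.5648 -0.1032  0.1088] mid [ 0.5634 -0.1036  0.1087] [0.06  0.06  0.005]
top 0
18.2 [ 0.5644 -0.1029  0.1119] d tool [-0.0014 -0.0003  0.0319]
[[ 0.969  0.248  0.002]
 [ 0.248 -0.969 -0.   ]
 [ 0.002  0.001 -1.   ]]
vertical -0.01 in tool [-0.   -0.    0.01]
```

>>> jog_arm(
  moves=[
    [[0,0,0,0,0,0.01,0.3],[0,0,0,0,0,0.005,0.3],[0,0,0,0,0,0,0.3]],
  ],
)

```text
clock: 18.5
ee_pos: [0.5631, -0.1028, 0.095]
orientation: [-3.117, -0.393, 0.002]
contact_force: [0.2, -0.3, -1.2]
grip_width: 0.0568
gripper_force: 64.7
```

>>> jog_arm(
  moves=[
    [[0,0,0,0,0,0.005,0.3],[0,0,0,0,0,0.005,0.3],[0,0,0,0,0,0,0.3]],
  ],
)

```text
clock: 18.8
ee_pos: [0.5632, -0.1029, 0.085]
orientation: [-3.117, -0.393, 0.002]
contact_force: [-1.0, -0.2, -0.3]
grip_width: 0.0565
gripper_force: 64.7
```

No contact yet; about 5 mm to go.

>>> jog_arm(
  moves=[
    [[0,0,0,0,0,0.002,0.3],[0,0,0,0,0,0.002,0.3],[0,0,0,0,0,0,0.3]],
  ],
)

```text
clock: 19.1
ee_pos: [0.5636, -0.1029, 0.0816]
orientation: [-3.117, -0.393, 0.0]
contact_force: [0.1, 0.4, -1.4]
grip_width: 0.0568
gripper_force: 64.7
```

>>> jog_arm(
  moves=[
    [[0,0,0,0,0,0.001,0.3],[0,0,0,0,0,0,0.3]],
  ],
)

```text
clock: 19.3
ee_pos: [0.5636, -0.1029, 0.0808]
orientation: [-3.117, -0.393, 0.0]
contact_force: [0.2, 0.6, -0.9]
grip_width: 0.0569
gripper_force: 64.7
```

>>> jog_arm(
  moves=[
    [[0,0,0,0,0,0.001,0.3],[0,0,0,0,0,0,0.3]],
  ],
)

```text
clock: 19.5
ee_pos: [0.5636, -0.1029, 0.0798]
orientation: [-3.117, -0.393, 0.0]
contact_force: [0.4, -0.3, -0.9]
grip_width: 0.0569
gripper_force: 64.7
```

>>> jog_arm(
  moves=[
    [[0,0,0,0,0,0.001,0.3],[0,0,0,0,0,0,0.3]],
  ],
)

```text
clock: 19.7
ee_pos: [0.564, -0.1029, 0.0794]
orientation: [3.117, 0.393, 0.001]
contact_force: [-1.1, 1.1, 6.2]
grip_width: 0.0569
gripper_force: 65.3
```

Contact at the expected height, with no sideways force. I'll release and retreat.

>>> jog_arm(
  moves=[
    [[0,0,0,0,0,0,1],[0,0,0,0,0,0,1],[0,0,0,0,0,0,1],[0,0,0,0,0,0,1],[0,0,0,0,0,0,1],[0,0,0,0,0,-0.02,1],[0,0,0,0,0,-0.04,1],[0,0,0,0,0,-0.04,1],[0,0,0,0,0,0,1]],
  ],
)

```text
clock: 20.6
ee_pos: [0.5668, -0.1035, 0.1841]
orientation: [3.114, 0.393, 0.013]
contact_force: [1.0, 0.6, -0.0]
grip_width: 0.0853
gripper_force: 0.0
```

```bash
python3 t.py; python3 g.py .482 .0205 .18; python3 d.py|grep -v pivot; python3 - <<'E'
from h import *
p=env.snapshot("wrist")
m=np.zeros((480,640),bool);m[::2,::2]=1
c=cloud(p,m);q=c[(c[:,2]>.085)&(c[:,2]<.115)&(np.hypot(c[:,0]-.482,c[:,1]-.02)<.03)]
print("handle",len(q),q.mean(0) if len(q) else 0,(q.max(0)+q.min(0))/2 if len(q) else 0)
E
```

```text
scene 393 237 normal [-0.014 -0.012  1.   ] tilt 0.018 c [ 0.5574 -0.1051  0.0756] mid [ 0.5587 -0.1066  0.0755] [0.058 0.06  0.005]
wrist 6167 5911 normal [-0.     0.001  1.   ] tilt 0.001 c [ 0.5637 -0.1023  0.0767] mid [ 0.5629 -0.1028  0.0767] [0.059 0.06  0.004]
top 40 30 normal [-0.664  0.28   0.693] tilt 0.805 c [ 0.5372 -0.0947  0.0772] mid [ 0.5378 -0.0946  0.0761] [0.011 0.028 0.009]
20.75 [ 0.5633 -0.1029  0.1785] d tool [-0.0482 -0.1397 -0.0015]
[[ 0.969  0.248 -0.   ]
 [ 0.248 -0.969  0.   ]
 [-0.    -0.    -1.   ]]
vertical -0.01 in tool [0.   0.   0.01]
20.75 [ 0.5633 -0.1029  0.1785]
wrist clamp_handle 0.96 [111.  317.7] [0.4834 0.0229 0.08  ]
0.73 [312.6, 249.5, 91.3, 93.0]
top clamp_seat 0.65 [363.6 241.4] [ 0.5731 -0.1167  0.012 ]
top clamp_seat 0.33 [296.6 176.2] [0.7262 0.038  0.012 ]
top clamp_handle 0.72 [302.9 279.3] [0.4864 0.02   0.08  ]
handle 237 [0.48625324 0.01929148 0.09913594] [0.48387215 0.02076967 0.09573594]
```

View pics/wrist_d.png

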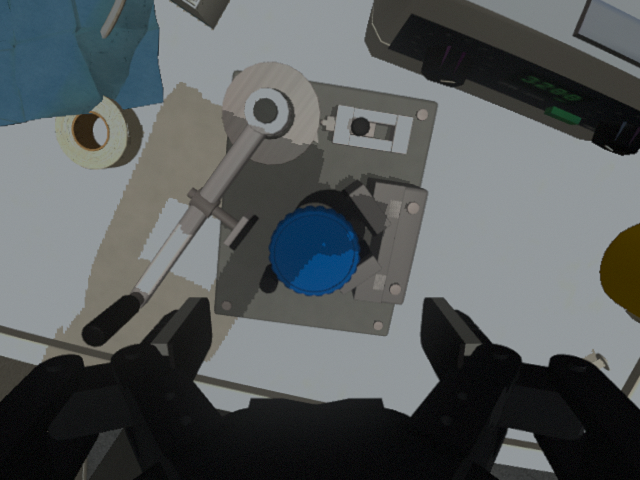

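The cup stands upright on the disc at (314,250). The open arm's grip is at (112,318), with its base near (97,330), giving (0.4835, 0.0215). I'll go over the grip and turn the jaws along the push direction.

>>> jog_arm(
  moves=[
    [[0,0,0,-0.0093,-0.028,0,1],[0,0,0,-0.0093,-0.028,0,1],[0,0,0,-0.0093,-0.028,0,1],[0,0,0,-0.0093,-0.028,0,1],[0,0,0,-0.0093,-0.028,0,1],[0,0,0.13,0,0,0,1],[0,0,0.13,0,0,0,1],[0,0,0.13,0,0,0,1],[0,0,0,0,0,0,1],[0,0,0,0,0,0,1]],
  ],
  grip_force=40,
)

```text
clock: 22.25
ee_pos: [0.4839, 0.0211, 0.1788]
orientation: [-3.134, 0.213, -0.0]
contact_force: [0.0, -0.0, 0.8]
grip_width: 0.0856
gripper_force: 0.0
```

```bash
python3 g.py .4835 .0215 .088; python3 - <<'E'
from h import *
p=env.snapshot("wrist")
m=np.zeros((480,640),bool);m[::2,::2]=1
c=cloud(p,m);q=c[(c[:,2]>.095)&(c[:,2]<.115)&(np.hypot(c[:,0]-.484,c[:,1]-.021)<.03)]
print("handle",len(q),q.mean(0) if len(q) else 0,(q.max(0)+q.min(0))/2 if len(q) else 0)
E
```

```text
22.25 [0.4839 0.0211 0.1788] d tool [-0.0005 -0.0003  0.0908]
[[ 0.991 -0.135  0.   ]
 [-0.135 -0.991  0.   ]
 [ 0.    -0.    -1.   ]]
vertical -0.01 in tool [-0.    0.    0.01]
handle 171 [0.4844443  0.02179747 0.10375172] [0.48354201 0.02222296 0.10088337]
```

>>> jog_arm(
  moves=[
    [[0,0,0,0,-0.001,0.03,1],[0,0,0,0,0,0.03,1],[0,0,0,0,0,0.02,1],[0,0,0,0,0,0.01,1],[0,0,0,0,0,0,1],[0,0,0,0,0,0,0],[0,0,0,0,0,0,0],[0,0,0,0,0,0,0],[0,0,0,0,0,0,0],[0,0,0,0,0,0,0]],
  ],
  grip_force=50,
)

```text
clock: 23.3
ee_pos: [0.4843, 0.0221, 0.0893]
orientation: [-3.134, 0.218, -0.001]
contact_force: [-0.5, -0.5, 6.5]
grip_width: 0.0158
gripper_force: 48.5
```

>>> jog_arm(
  moves=[
    [[0,0,0,0,0,0,0],[0,0,0,0,0,0,0]],
  ],
)

```text
clock: 23.5
ee_pos: [0.4842, 0.0221, 0.0893]
orientation: [-3.134, 0.218, -0.001]
contact_force: [-1.4, -0.1, 6.3]
grip_width: 0.0161
gripper_force: 48.5
```

```bash
cat > arc.py <<'E'
import numpy as np
from plant import env
from scipy.spatial.transform import Rotation as Ro
o=env.get_obs();R=Ro.from_rotvec(o["orientation"]);e=o["ee_pos"];print(o["clock"],e.round(4),o["grip_width"],o["contact_force"])
y=np.radians(6.3)
a=y+np.pi-.524;h=lambda th:.175*np.array([np.cos(a+th),np.sin(a+th),0])
for P in (e-h(0),): print("pivot if open",P.round(4))
pr=e
for th in np.arange(.052,.55,.0524):
    q=e-h(0)+h(th);print(round(th,3),q.round(4),R.inv().apply(q-pr).round(4));pr=q
E
python3 arc.py
```

```text
23.5 [0.4842 0.0221 0.0893] 0.016103769550915064 [-1.43600089 -0.14761669  6.33739492]
pivot if open [ 0.6445 -0.0483  0.0893]
0.052 [0.4808 0.0137 0.0893] [-0.0022  0.0088 -0.    ]
0.104 [0.4778 0.0051 0.0893] [-0.0018  0.009  -0.    ]
0.157 [ 0.4752 -0.0037  0.0893] [-0.0013  0.0091 -0.    ]
0.209 [ 0.4731 -0.0127  0.0893] [-0.0008  0.0091 -0.    ]
0.262 [ 0.4715 -0.0217  0.0893] [-0.0004  0.0092 -0.    ]
0.314 [ 0.4703 -0.0308  0.0893] [ 0.0001  0.0092 -0.    ]
0.366 [ 0.4697 -0.0399  0.0893] [ 0.0006  0.0091 -0.    ]
0.419 [ 0.4695 -0.0491  0.0893] [ 0.0011  0.0091 -0.    ]
0.471 [ 0.4697 -0.0583  0.0893] [0.0016 0.009  0.    ]
0.524 [ 0.4705 -0.0674  0.0893] [0.002  0.0089 0.    ]
```

Gripped. I'll push along the arc.

>>> jog_arm(
  moves=[
    [[0,0,0,-0.0022,0.0088,0,0],[0,0,0,-0.0018,0.009,0,0],[0,0,0,-0.0013,0.0091,0,0],[0,0,0,-0.0008,0.0091,0,0],[0,0,0,-0.0004,0.0092,0,0],[0,0,0,0.0001,0.0092,0,0],[0,0,0,0.0006,0.0091,0,0],[0,0,0,0,0,0,0]],
  ],
  grip_force=80,
)

```text
clock: 24.3
ee_pos: [0.4664, -0.0402, 0.0891]
orientation: [-3.134, 0.22, 0.009]
contact_force: [-13.4, -5.6, 19.2]
grip_width: 0.0153
gripper_force: 79.4
```

>>> jog_arm(
  moves=[
    [[0,0,0,0.0011,0.0091,0,0],[0,0,0,0.0016,0.009,0,0],[0,0,0,0,0,0,0]],
  ],
)

```text
clock: 24.6
ee_pos: [0.4671, -0.0584, 0.089]
orientation: [-3.133, 0.221, 0.008]
contact_force: [-9.8, 0.7, 15.2]
grip_width: 0.0155
gripper_force: 78.8
```

```bash
python3 arc.py | head -1; python3 - <<'E'
from h import *
p=env.snapshot("wrist");q=env.snapshot("top")["color"][180:310,270:443]
q2=env.snapshot("scene")["color"][190:310,240:400]
cv2.imwrite("pics/k.png",cv2.resize(np.hstack([p["color"],cv2.resize(q2,(640,480),interpolation=2)]),(800,300)))
E
python3 t.py
```

```text
24.6 [ 0.4671 -0.0584  0.089 ] 0.015471859469960582 [-9.83817939  0.7297267  15.19950478]
scene 56 33 normal [-0.27  -0.026  0.963] tilt 0.274 c [ 0.5398 -0.101   0.0746] mid [ 0.5412 -0.1024  0.0743] [0.017 0.031 0.007]
wrist 2591 2225 normal [ 0.018 -0.012  1.   ] tilt 0.021 c [ 0.5432 -0.097   0.0768] mid [ 0.5443 -0.0983  0.0766] [0.019 0.035 0.004]
top 63 43 normal [-0.561  0.357  0.747] tilt 0.727 c [ 0.5422 -0.0976  0.0768] mid [ 0.5433 -0.0989  0.0753] [0.018 0.032 0.011]
```

View pics/k.png

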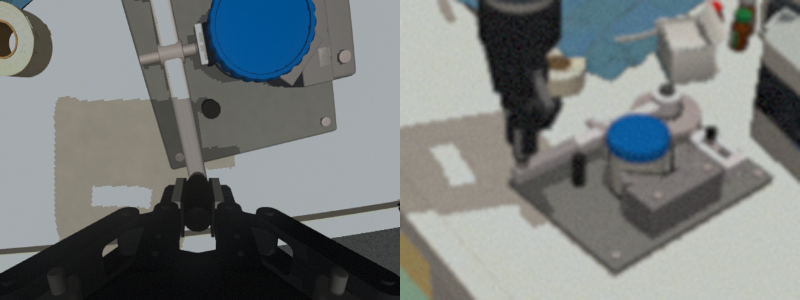

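The wrist view shows the grip held at (197,205), the pad at (203,43) touching the lidded cup, and the peg at (210,108) still just clear of the bar. I'll continue to the stop, relieving the pull in x.

>>> jog_arm(
  moves=[
    [[0,0,0,-0.001,0.005,0,0],[0,0,0,-0.001,0.004,0,0],[0,0,0,0,0,0,0]],
  ],
)

```text
clock: 25.2
ee_pos: [0.4677, -0.0667, 0.0892]
orientation: [-3.133, 0.219, -0.004]
contact_force: [4.0, 7.1, 0.2]
grip_width: 0.0149
gripper_force: 78.4
```

>>> jog_arm(
  moves=[
    [[0,0,0,-0.0005,0.004,0,0],[0,0,0,0,0,0,0]],
  ],
)

```text
clock: 25.4
ee_pos: [0.4678, -0.069, 0.0892]
orientation: [-3.13, 0.221, -0.007]
contact_force: [10.7, 21.6, -4.6]
grip_width: 0.0149
gripper_force: 78.8
```

The force has risen to 22 N and the motion stopped at the expected place, so the arm is on its stop. I'll settle and check.

>>> jog_arm(
  moves=[
    [[0,0,0,0,0,0,0],[0,0,0,0,0,0,0],[0,0,0,0,0,0,0],[0,0,0,0,0,0,0]],
  ],
)

```text
clock: 25.8
ee_pos: [0.4679, -0.0688, 0.0892]
orientation: [-3.131, 0.22, -0.007]
contact_force: [10.9, 20.2, -3.7]
grip_width: 0.0153
gripper_force: 78.8
```

```bash
sed -i 's/<.09)/<.16)/' t.py; python3 t.py; python3 - <<'E'
from h import *
p=env.snapshot("wrist");q2=env.snapshot("scene")["color"][190:310,240:400]
cv2.imwrite("pics/l.png",cv2.resize(np.hstack([p["color"],cv2.resize(q2,(640,480),interpolation=2)]),(800,300)))
E
```

```text
scene 385 240 normal [-0.014  0.02   1.   ] tilt 0.024 c [ 0.562  -0.1114  0.0757] mid [ 0.5617 -0.1112  0.0755] [0.057 0.06  0.005]
wrist 19593 19119 normal [ 0.002 -0.003  1.   ] tilt 0.004 c [ 0.5608 -0.1083  0.0768] mid [ 0.5593 -0.1094  0.0769] [0.048 0.061 0.004]
top 580 349 normal [-0.012  0.015  1.   ] tilt 0.019 c [ 0.5636 -0.1101  0.0771] mid [ 0.5641 -0.1101  0.0771] [0.059 0.059 0.005]
```

View pics/l.png

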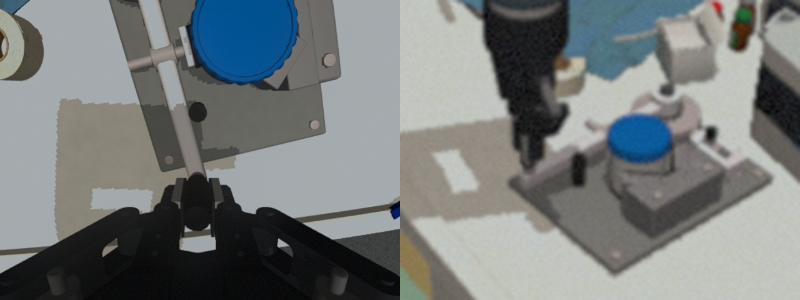

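The arm bar is on the peg at (197,112) and the cup is upright. As a final check I'll get the seat from the plate's corners and compare it with the cup's position.

```bash
python3 - <<'E'
from h import *
from scipy.spatial.transform import Rotation as Ro
from scipy.optimize import least_squares as L
o=env.get_obs();p=env.snapshot("wrist");print(o["clock"],o["contact_force"])
Rt=Ro.from_rotvec(o["orientation"]).as_matrix();R=np.array(p["R"]);t=np.array(p["t"])
Rc=R@Rt;tc=R@o["ee_pos"]+t            # cam from tool
T0=np.array([[.969,.248,0],[.248,-.969,0],[0,0,-1.]]);e0=np.array([.5633,-.1029,.1785])
q=dict(p);q["R"]=Rc@T0.T;q["t"]=tc-q["R"]@e0
print("lid then",at_z(q,(314,251),.078).round(4))
def fit(p,uv,cl):
    w=np.array([at_z(p,u,.012)[:2] for u in uv]);cl=np.array(cl)
    f=lambda s:(np.c_[np.cos(s[2])*cl[:,0]-np.sin(s[2])*cl[:,1]+s[0],np.sin(s[2])*cl[:,0]+np.cos(s[2])*cl[:,1]+s[1]]-w).ravel()
    s=L(f,[.56,-.1,.1]).x;c,n=np.cos(s[2]),np.sin(s[2])
    print("pose",s.round(4),"res",(f(s)*1e3).round(1),"seat",(s[0]+c*.015+n*.01).round(4),(s[1]+n*.015-c*.01).round(4))
fit(q,[(215,312),(387,335),(438,102)],[(-.08,.08),(-.08,-.08),(.125,-.08)])
E
```

```text
26.05 [10.54991509 19.2484669  -4.17917745]
lid then [ 0.5654 -0.1018  0.078 ]
pose [ 0.5555 -0.1038  0.1059] res [-1.7  2.1 -0.9 -1.2  2.6 -0.8] seat 0.5715 -0.1122
```

```bash
python3 - <<'E'
from h import *
p=env.snapshot("wrist");im=p["color"].copy()
import pickle;pickle.dump({k:p[k] for k in("K","k1","R","t","z_map","color")},open("p.pkl","wb"))
cv2.imwrite("pics/m.png",cv2.resize(im[0:300,150:550],(800,600),interpolation=2))
E
```

```text
(no output)
```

View pics/m.png

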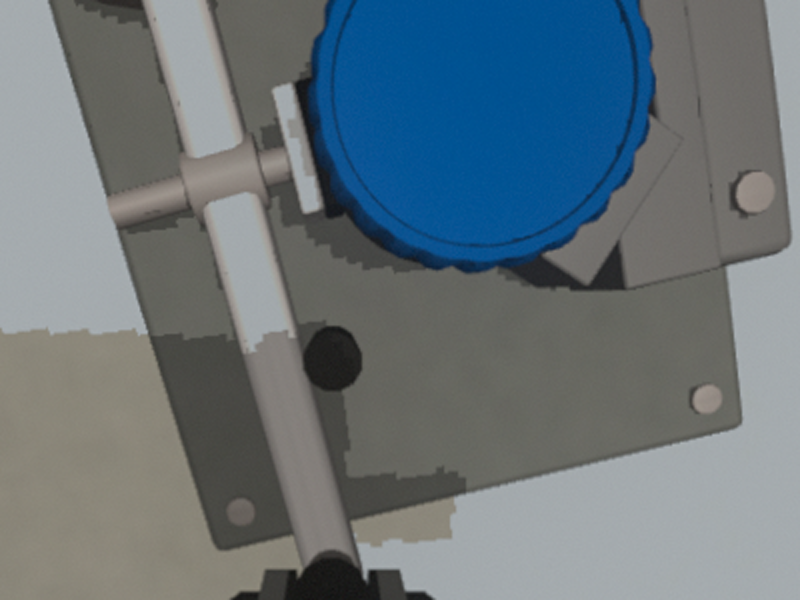

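The crop shows the bar touching the peg at (333,358), the pad at (300,150) against the cup, and plate corners at (218,549) and (742,425). I'll compute the cup's offset in this one frame.

```bash
python3 - <<'E'
import pickle;from h import *
from scipy.optimize import least_squares as L
p=pickle.load(open("p.pkl","rb"));f=lambda x,y,z:at_z(p,(150+x/2,y/2),z)[:2]
m=cv2.inRange(cv2.cvtColor(p["color"],cv2.COLOR_BGR2HSV),(98,120,30),(122,255,255));m[200:]=0
c=max(cv2.findContours(m,0,1)[0],key=cv2.contourArea)[:,0];c=c[c[:,1]>3]
w=np.array([at_z(p,u,.072)[:2] for u in c])
s=L(lambda s:np.hypot(*(w-s[:2]).T)-s[2],[.56,-.11,.03],loss="soft_l1",f_scale=.001).x;lid=s[:2];print("lid",s.round(4))
A=f(218,549,.012);B=f(742,425,.012);E=f(52,0,.012)
ab=np.linalg.norm(A-B);y=(A-B)/ab;x1=np.array([y[1],-y[0]]);x2=(E-A)/np.linalg.norm(E-A)
print("width",ab.round(4),"yaws",np.degrees(np.arctan2(*x1[::-1])).round(2),np.degrees(np.arctan2(*x2[::-1])).round(2))
M=(A+B)/2
for x in(x1,x2):
    yy=np.array([-x[1],x[0]]);print("lid in clamp",((lid-M)@x-.08).round(4),((lid-M)@yy).round(4),"seat world",(M+x*.095-yy*.01).round(4))
for z in(.04,.046):
    a=f(178,0,z);b=f(305,450,z);d=(a-b)/np.linalg.norm(a-b);r=lid-a
    print("bar yaw",np.degrees(np.arctan2(d[1],d[0])).round(2),"bar-lid dist",(d[0]*r[1]-d[1]*r[0]).round(4))
E
```

```text
lid [ 0.5662 -0.1098  0.0308]
width 0.1567 yaws 5.91 6.11
lid in clamp 0.0107 -0.0064 seat world [ 0.5708 -0.113 ]
lid in clamp 0.0107 -0.0067 seat world [ 0.5708 -0.1126]
bar yaw 6.97 bar-lid dist -0.0507
bar yaw 6.97 bar-lid dist -0.0501
```

The cup sits roughly 5 mm short of its seat, touching the -x wall, which is close to the 7 mm limit. I'll ease back towards the click and push again a few times to work it home.

>>> jog_arm(
  moves=[
    [[0,0,0,0,-0.008,0,0],[0,0,0,0,-0.008,0,0],[0,0,0,0,0.016,0,0],[0,0,0,0,0,0,0],[0,0,0,0,-0.008,0,0],[0,0,0,0,-0.008,0,0],[0,0,0,0,0.016,0,0],[0,0,0,0,0,0,0],[0,0,0,0,0,0,0]],
  ],
)

```text
clock: 27.05
ee_pos: [0.4675, -0.069, 0.0892]
orientation: [-3.131, 0.223, -0.006]
contact_force: [7.6, 18.2, -3.2]
grip_width: 0.0149
gripper_force: 80.4
```

```bash
cat > v.py <<'E'
from h import *
from scipy.optimize import least_squares as L
for n in("wrist","top","scene"):
    p=env.snapshot(n)
    m=cv2.inRange(cv2.cvtColor(p["color"],cv2.COLOR_BGR2HSV),(98,120,30),(122,255,255))
    if n=="wrist": m[200:]=0
    cc=[c[:,0] for c in cv2.findContours(m,0,1)[0] if len(c)>8]
    for c in cc:
        c=c[c[:,1]>3]
        if len(c)<8: continue
        w=np.array([at_z(p,u,.077 if n=="top" else .072)[:2] for u in c])
        if np.hypot(*(w.mean(0)-[.566,-.11]))>.03: continue
        s=L(lambda s:np.hypot(*(w-s[:2]).T)-s[2],[.56,-.11,.03],loss="soft_l1",f_scale=.001).x;print(n,len(w),s.round(4))
E
python3 v.py;python3 t.py; python3 g.py 0 0 0|head -1
```

```text
wrist 342 [ 0.5667 -0.1102  0.0308]
top 74 [ 0.5641 -0.1098  0.0289]
scene 64 [ 0.5622 -0.1127  0.0317]
scene 392 241 normal [-0.002  0.005  1.   ] tilt 0.006 c [ 0.5623 -0.1135  0.0755] mid [ 0.5623 -0.1129  0.0754] [0.057 0.06  0.004]
wrist 19214 18665 normal [0.003 0.    1.   ] tilt 0.003 c [ 0.5608 -0.1087  0.0767] mid [ 0.5594 -0.1098  0.0768] [0.047 0.061 0.005]
top 579 348 normal [0.012 0.006 1.   ] tilt 0.013 c [ 0.5647 -0.1105  0.0782] mid [ 0.5641 -0.1101  0.0782] [0.059 0.059 0.004]
27.35 [ 0.4675 -0.069   0.0892] d tool [-0.4729 -0.002   0.0875]
```

It creeps about 0.6 mm towards the seat per two cycles, so I'll do more.

>>> jog_arm(
  moves=[
    [[0,0,0,0,-0.009,0,0],[0,0,0,0,-0.009,0,0],[0,0,0,0,0.018,0,0],[0,0,0,0,-0.009,0,0],[0,0,0,0,-0.009,0,0],[0,0,0,0,0.018,0,0],[0,0,0,0,-0.009,0,0],[0,0,0,0,-0.009,0,0],[0,0,0,0,0.018,0,0],[0,0,0,0,0,0,0]],
  ],
)

```text
clock: 28.35
ee_pos: [0.4675, -0.0692, 0.0892]
orientation: [-3.131, 0.222, -0.006]
contact_force: [8.4, 19.5, -1.2]
grip_width: 0.0151
gripper_force: 81.5
```

>>> jog_arm(
  moves=[
    [[0,0,0,0,-0.009,0,0],[0,0,0,0,-0.009,0,0],[0,0,0,0,0.018,0,0],[0,0,0,0,-0.009,0,0],[0,0,0,0,-0.009,0,0],[0,0,0,0,0.018,0,0],[0,0,0,0,-0.009,0,0],[0,0,0,0,-0.009,0,0],[0,0,0,0,0.018,0,0],[0,0,0,0,0,0,0]],
  ],
)

```text
clock: 29.35
ee_pos: [0.4674, -0.0691, 0.0892]
orientation: [-3.131, 0.221, -0.006]
contact_force: [8.5, 19.2, -2.3]
grip_width: 0.015
gripper_force: 81.8
```

```bash
python3 v.py; python3 t.py|cut -c1-80; python3 g.py 0 0 0|head -1
```

```text
wrist 332 [ 0.5683 -0.1115  0.0308]
top 75 [ 0.5654 -0.1111  0.0287]
scene 64 [ 0.5643 -0.1138  0.0319]
scene 393 229 normal [-0.005 -0.013  1.   ] tilt 0.014 c [ 0.5639 -0.1144  0.075
wrist 18430 17832 normal [0.003 0.001 1.   ] tilt 0.003 c [ 0.5616 -0.1099  0.07
top 576 346 normal [0.022 0.002 1.   ] tilt 0.022 c [ 0.5658 -0.112   0.077 ] mi
29.65 [ 0.4675 -0.0688  0.0892] d tool [-0.4728 -0.0023  0.0875]
```

It moved another 2 mm along the wall towards the seat. Two more sets.

>>> jog_arm(
  moves=[
    [[0,0,0,0,-0.009,0,0],[0,0,0,0,-0.009,0,0],[0,0,0,0,0.018,0,0],[0,0,0,0,-0.009,0,0],[0,0,0,0,-0.009,0,0],[0,0,0,0,0.018,0,0],[0,0,0,0,-0.009,0,0],[0,0,0,0,-0.009,0,0],[0,0,0,0,0.018,0,0],[0,0,0,0,0,0,0]],
  ],
)

```text
clock: 30.65
ee_pos: [0.4679, -0.0688, 0.0891]
orientation: [-3.131, 0.219, -0.008]
contact_force: [11.9, 21.6, -4.8]
grip_width: 0.0155
gripper_force: 81.5
```

>>> jog_arm(
  moves=[
    [[0,0,0,0,-0.009,0,0],[0,0,0,0,-0.009,0,0],[0,0,0,0,0.018,0,0],[0,0,0,0,-0.009,0,0],[0,0,0,0,-0.009,0,0],[0,0,0,0,0.018,0,0],[0,0,0,0,0,0,0],[0,0,0,0,0,0,0],[0,0,0,0,0,0,0],[0,0,0,0,0,0,0]],
  ],
)

```text
clock: 31.65
ee_pos: [0.4676, -0.0686, 0.0891]
orientation: [-3.132, 0.22, -0.006]
contact_force: [9.5, 17.2, -3.5]
grip_width: 0.0151
gripper_force: 81.6
```

```bash
python3 v.py; python3 t.py|cut -c1-80; python3 g.py 0 0 0|head -1
```

```text
wrist 328 [ 0.5696 -0.1121  0.0308]
top 75 [ 0.5669 -0.1116  0.0287]
scene 65 [ 0.5653 -0.1141  0.0319]
scene 389 244 normal [ 0.016 -0.037  0.999] tilt 0.041 c [ 0.5646 -0.1143  0.075
wrist 17922 17283 normal [ 0.004 -0.001  1.   ] tilt 0.004 c [ 0.5622 -0.1105  0
top 574 343 normal [-0.022 -0.029  0.999] tilt 0.036 c [ 0.5677 -0.1124  0.0773]
31.95 [ 0.4675 -0.0686  0.0891] d tool [-0.4729 -0.0024  0.0874]
```

The cup is now about 1.5 mm from the seat and upright, with the arm held on its stop at about 17–20 N. Handing in.

```bash
python3 -c "
from plant import env
print(env.finish_job())"
```

```text
the job is handed in; nothing more can be done
None
```

I handed the job in at about 32 s: the cup stands upright about 1.5 mm from its seat by my measurement, let go, with the clamp arm held on its stop at about 20 N; the first lowering caught a V-block wall and tilted the cup about 0.27 rad, so I set it on the table and regrasped it, and no verdict came back.

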